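# Sterilise the tampers after the barista class

### The job

Sterilise the tampers: pull the timer lever right back to its off stop, then press the steriliser's pedal fully down so its lid stands open, and stand every tamper from the mat upright on the steriliser's floor. With all of them in, ease the pedal gently all the way back up so the lid closes without banging, and only then set the timer lever in line with the brass pointer. Do not shift the pointer or disturb the jug, the cup or the tin.

Things in the scene. Friction and masses are not known exactly. Their poses are not given: they have to be found in the camera images.
- steriliser: fixed oblong steel box, 242 (x) x 312 (y) mm, rim 125 mm high. Origin under its centre on the table. Its front (pedal side) faces its own -x (roughly the robot's right, world -y); the lid is hinged along its +x rim; +z is up. Inside 230 x 300 mm, walls 6 mm, flat floor at z = 30 mm. Place and yaw vary
- lid (a joint): angle of the flat 8 mm lid: 0 = shut on the rim, 1.6 = wide open, standing just past upright on the +x rim. Linked to the pedal (lid angle = 4.44 x pedal angle) and counter-sprung; it stays wherever the pedal is left
- lid_front (a point): middle of the lid's free edge (above the pedal when shut)
- pedal (a joint): angle of the pedal: 0 = up (lid shut), 0.36 = pressed fully down (lid open), both against stops. Stiff linkage: about 4 to 8 N at the rib moves it either way and it stays where it is left, so it has to be raised by its rib to shut the lid
- pedal_rib (a point): grip point in the pedal's upright rubber rib: 14 mm thick along box y, 36 mm long along box x, 40 mm tall, this point 14 mm below its top. It stands on the outer half of the pedal plate (80 x 70 x 8 mm), out in front of the box. Pedal up: 197 mm in front of box centre, 103 mm above table; down: 219 mm in front, 49 mm above. The rib tilts 0.36 rad in the box's x-z plane
- pedal_hinge (a point): fixed point on the pedal's hinge axis (along the box's y), inside the box's foot, 60 mm in front of its centre and 16 mm above the table. The pedal turns about it: pressed down = rib moves down
- timer: fixed grey timer unit, 110 x 70 x 45 mm base with a lever above it and, on its own -y side, an upright white plate (100 mm wide, its top 103 mm above the table). Origin under its centre; the lever swings in its own x-z plane. Place and yaw vary
- timer_lever (a joint): lever angle: 0 = off, against the stop, leaning 0.8 rad from upright towards the unit's -x; 0.8 = upright; 1.6 = leaning 0.8 rad towards +x. It stays where it is left (about 1 N at the knob moves it)
- lever_knob (a point): centre of the lever's black ball knob (28 mm diameter), 125 mm from the pivot on a 10 mm rod; its axes turn with the lever
- lever_pivot (a point): fixed point on the lever's pivot axis (along the unit's y), 45 mm above the table, 6 mm to the unit's +y
- pointer (a joint): angle of the short brass pointer in front of the white plate, on the same scale and axis as the lever: it marks where the lever has to be set. Differs from start to start; must not be moved
- pointer_tip (a point): tip of the brass pointer, 72 mm from the pivot axis, 28 mm to the unit's -y of the lever's plane; its axes turn with the pointer
- mat: fixed black rubber mat 250 (x) x 170 (y) x 4 mm; origin under its centre
- tamper1: coffee tamper (absent in some starts): steel disc base 58 mm diameter, 22 mm high, and upright dark wooden handle 30 mm diameter from there to 82 mm height; 0.35 kg. Origin under the centre of its base, z up along the handle. Stands on the mat at the start
- tamper2: coffee tamper (absent in some starts): steel disc base 58 mm diameter, 22 mm high, and upright dark wooden handle 30 mm diameter from there to 82 mm height; 0.35 kg. Origin under the centre of its base, z up along the handle. Stands on the mat at the start
- tamper3: coffee tamper (absent in some starts): steel disc base 58 mm diameter, 22 mm high, and upright dark wooden handle 30 mm diameter from there to 82 mm height; 0.35 kg. Origin under the centre of its base, z up along the handle. Stands on the mat at the start
- tamper4: coffee tamper (absent in some starts): steel disc base 58 mm diameter, 22 mm high, and upright dark wooden handle 30 mm diameter from there to 82 mm height; 0.35 kg. Origin under the centre of its base, z up along the handle. Stands on the mat at the start
- tamper5: coffee tamper (absent in some starts): steel disc base 58 mm diameter, 22 mm high, and upright dark wooden handle 30 mm diameter from there to 82 mm height; 0.35 kg. Origin under the centre of its base, z up along the handle. Stands on the mat at the start
- jug: steel milk jug with handle, about 84 mm diameter, 100 mm high; leave it alone
- cup: white cup with handle, about 68 mm diameter, 55 mm high; leave it alone
- tin: dark coffee tin 80 mm diameter, 110 mm high; leave it alone
Not all that is in view belongs to the job. What is shaped like the tamper2 but green or red is not meant.

How it is judged (in metres and radians):
On the way, in this order (a step that is already met when the one before it is completed fails the run):
1. the timer lever is at its off stop, lid still shut (value of joint timer_lever below 0.08 rad and value of joint lid below 0.3 rad), for 0.2 s.
2. the pedal is pressed fully down and the lid is wide open, the lever off (value of joint lid above 1.45 rad and value of joint timer_lever below 0.15 rad), for 0.2 s.
3. every tamper stands upright on the steriliser's floor, the lid still open (x of tamper1 in the frame of steriliser between -0.095 and 0.095 m and y of tamper1 in the frame of steriliser between -0.13 and 0.13 m and z of tamper1 in the frame of steriliser between 0.02 and 0.04 m and angle between each of tamper1, tamper2, tamper3, tamper4, tamper5's own z axis and vertical below 0.15 rad and linear speed of each of tamper1, tamper2, tamper3, tamper4, tamper5 below 0.03 m/s and x of tamper2 in the frame of steriliser between -0.095 and 0.095 m and y of tamper2 in the frame of steriliser between -0.13 and 0.13 m and z of tamper2 in the frame of steriliser between 0.02 and 0.04 m and x of tamper3 in the frame of steriliser between -0.095 and 0.095 m and y of tamper3 in the frame of steriliser between -0.13 and 0.13 m and z of tamper3 in the frame of steriliser between 0.02 and 0.04 m and x of tamper4 in the frame of steriliser between -0.095 and 0.095 m and y of tamper4 in the frame of steriliser between -0.13 and 0.13 m and z of tamper4 in the frame of steriliser between 0.02 and 0.04 m and x of tamper5 in the frame of steriliser between -0.095 and 0.095 m and y of tamper5 in the frame of steriliser between -0.13 and 0.13 m and z of tamper5 in the frame of steriliser between 0.02 and 0.04 m and value of joint lid above 1.2 rad and value of joint timer_lever below 0.15 rad), for 0.2 s.
4. the pedal is back up and the lid shut, the lever still off (value of joint lid below 0.1 rad and value of joint timer_lever below 0.15 rad), for 0.2 s.
5. the timer lever is in line with the pointer (angle between the x axis of lever_knob and the x axis of pointer_tip, either way round below 0.09 rad), for 0.2 s.
At the end, for the whole second after the job is handed in: every tamper stands upright (within 0.15 rad) and at rest on the steriliser's floor, the lid is shut (under 0.1 rad), and the timer lever is at rest within 0.09 rad of the brass pointer (x of tamper1 in the frame of steriliser between -0.095 and 0.095 m and y of tamper1 in the frame of steriliser between -0.13 and 0.13 m and z of tamper1 in the frame of steriliser between 0.02 and 0.04 m and angle between each of tamper1, tamper2, tamper3, tamper4, tamper5's own z axis and vertical below 0.15 rad and linear speed of each of tamper1, tamper2, tamper3, tamper4, tamper5 below 0.03 m/s and x of tamper2 in the frame of steriliser between -0.095 and 0.095 m and y of tamper2 in the frame of steriliser between -0.13 and 0.13 m and z of tamper2 in the frame of steriliser between 0.02 and 0.04 m and x of tamper3 in the frame of steriliser between -0.095 and 0.095 m and y of tamper3 in the frame of steriliser between -0.13 and 0.13 m and z of tamper3 in the frame of steriliser between 0.02 and 0.04 m and x of tamper4 in the frame of steriliser between -0.095 and 0.095 m and y of tamper4 in the frame of steriliser between -0.13 and 0.13 m and z of tamper4 in the frame of steriliser between 0.02 and 0.04 m and x of tamper5 in the frame of steriliser between -0.095 and 0.095 m and y of tamper5 in the frame of steriliser between -0.13 and 0.13 m and z of tamper5 in the frame of steriliser between 0.02 and 0.04 m and value of joint lid below 0.1 rad and angle between the x axis of lever_knob and the x axis of pointer_tip, either way round below 0.09 rad and velocity of joint timer_lever between -0.05 and 0.05 rad/s); the robot touches nothing.
It fails at once if the lid bangs shut (faster than 2.5 rad/s in its last 0.25 rad) (value of joint lid below 0.25 rad and velocity of joint lid below -2.5 rad/s).
It fails at once if the brass pointer is moved by more than 8 mm (distance of pointer_tip from where it was at the start of the episode above 0.008 m).
It fails at once if the jug is shifted by more than 30 mm (distance of jug from where it was at the start of the episode above 0.03 m).
It fails at once if the cup is shifted by more than 30 mm (distance of cup from where it was at the start of the episode above 0.03 m).
It fails at once if the tin is shifted by more than 30 mm (distance of tin from where it was at the start of the episode above 0.03 m).
Of tamper1, tamper2, tamper3, tamper4, tamper5 only 3 to 5 are there at a start; the rules pass over those that are not, and their reading is None.
At some moment in a run one of tamper1, tamper2, tamper3, tamper4, tamper5 may be knocked a few centimetres aside while the robot is not near it.
It also fails if it takes over 208 s, if anything falls off the work surface, if the arm or the gripper's body presses on something with over 40 N, if the wrist force passes 120 N, or if a joint passes its speed limit or range.

### The arm

A 7-joint arm with a two-finger parallel gripper is mounted at the origin on the work surface. World frame = base frame: x ahead of the robot, y to its left, z up, the work surface at z = 0. Lengths are in m, angles in degrees, forces in N, time in s.
With the tool pointing down it reaches from about 0.425 to 0.875 m from the base axis. Payload 4.7 kg.
Tool frame: the origin (TCP) lies between the finger pads; the fingertips stand env.finger_overhang ahead of it and the grasp point (between the pads) lies 5 mm behind it (env.finger_overhang is the distance from the TCP to the fingertips, in m); z points along the fingers, y is the line along which they close (so a half turn about z gives the same grasp; the last joint's range is limited). The gripper opens to 87 mm and grips with 3 to 60 N. Pads are 19 mm wide; open, the fingers measure 117 mm over their backs; the gripper's body (75 mm by 190 mm) begins 51 mm behind the grasp point.
Start: joints at [0.808, 18.392, -4.016, 83.108, 1.295, 78.541, -3.26], TCP at [0.65, -0, 0.237] pointing down, gripper open.
Joint ranges: [-163.93, 163.93], [-17.29, 119.83], [-79.2, 71.16], [3.27, 140.29], [-89.18, 269.18], [5.43, 117.66], [-154.24, 154.24]. Speed limits (degrees/s): [147.25, 147.25, 180, 180, 180, 180, 180].

### API

Orientations are given as [roll, pitch, yaw] about the fixed x, y, z axes, in that order (R = Rz(yaw) Ry(pitch) Rx(roll)).
In Python, from cell import telemetry, eyes, env, models gives the robot as it stands. The module is installed in compiled form; this text tells all that it offers.
- The arm moves only by the tool drive_tool, never from a script. Its arguments are lists of equal length, an entry for each row: "angular": the turn, a rotation vector about the tool's x, y, z in rad, a list of three; "delta_pos": the shift along the tool's x, y, z in cm, a list of three; "gripper": the finger opening in cm, from 0 to 8.7. A call has 1 to 20 rows; each row shifts and turns the commanded pose from where the row before left it, along the tool's axes as they then stand; what a row does not reach is not made up. A row lasts 1/10 s, in which the tool goes at most 50 mm and 8.59 degrees, less where a joint would pass 70% of its speed; a pose out of reach is approached as far as the arm can. A call with a gripper value outside its range is refused whole. The fingers move at their own pace and stop on an object; "squeeze" is the grip in N (left out, the last holds). Time passes only in rows, so rows that do not move let the fingers close. It gives the time, the measured TCP pose, the force, the opening and the grip force at its end, in the units of the state.
- telemetry.get_obs(): the state, without advancing time (a new reading comes with each control period).
- eyes.read_camera(name): name is "scene" or "side" or "wrist"; returns a dict with "pixels" (480x640x3 uint8, red, green, blue), "mtx" (3x3 intrinsics, pixels), "origin" and "orientation" of the camera in the world. Camera axes: x right, y down, z forward; pixel columns grow to the right and rows downward; lengths in m; the calibration is good to about 2 mm. The wrist camera is an equidistant fisheye: a pixel r from the principal point sees the ray r / f radians off the axis. A picture is of the moment at which its call begins. There is no depth.
- env.sign_off(): hands the job in; it is judged then, once.
Trained networks look in a picture, given as the dict that the camera call returned (one of the last four; its "shot" number tells which), for a name from the list of things; names that differ only in an ending like _2 or _b are one class to them, and where a whole thing is asked for, a point or a joint stands for the part that bears it (a point fixed in the world has none). Each returns a list of dicts, best first, with "p" (0 to 1); they miss things now and then, are a little off and sometimes report something else, mostly with a low value. They report only what shows in the picture. A call takes as long as a camera call. They do not tell look-alikes from the thing itself.
- models.search_frame(picture, target): "centre" ([column, row] in pixels, amid what is visible of it).
- models.cut_out(picture, target): "pixels" (480x640 bool, what is visible of it) and "centre" ([column, row] in pixels, amid what is visible of it).
The state is a dict: "time_s": time; "qpos": joint angles; "joint_velocities": joint speeds; "effort": joint torques, N m; "tool_pos": TCP position; "tool_rot": TCP orientation; "force": force on the tool from outside, world axes, zero at the start; "wrist_torque": the same for the moment, N m; "grip_width": finger opening in m; "grasp_force": force on a finger pad.
Only numpy, scipy, OpenCV 4.12 (cv2) and the standard library are available. Lean on these libraries where they do the work, as an engineer would, in place of code of your own. Each camera call takes 0.05 s, during which the arm holds its last target. There are 200 camera calls.

## Working session

There is one attempt and no reset: what is moved stays moved. The work goes in short steps, Python scripts to look and compute and a tool call to move; the robot and the scene stay as the last step left them, time stands still between calls to the robot, and variables do not carry over. Pictures are saved under pics/ and viewed, at most 14 in all, crops included, and the job is handed in when it is done.

Besides the shell and the picture viewer there is one more tool, called after "Call:" as a command line: name --argument value ..., lists and objects as JSON in quotes. drive_tool: Moves the arm, as the interface text tells. Its arguments: {"type":"object","properties":{"angular":{"type":"array","items":{"type":"array","items":{"type":"number"}}},"delta_pos":{"type":"array","items":{"type":"array","items":{"type":"number"}}},"gripper":{"type":"array","items":{"type":"number"}},"squeeze":{"type":"number"}},"required":["angular","delta_pos","gripper"]}

```bash
mkdir -p pics
cat > h.py <<'E'
import numpy as np, cv2
from scipy.spatial.transform import Rotation as R
from cell import telemetry, eyes, env, models
def shot(n,save=None):
    p=eyes.read_camera(n)
    if save: cv2.imwrite('pics/'+save,cv2.cvtColor(p['pixels'],cv2.COLOR_RGB2BGR))
    return p
def rot(p):
    o=np.array(p['orientation'],float)
    return o if o.shape==(3,3) else (R.from_euler('xyz',o,degrees=True).as_matrix() if o.size==3 else R.from_quat(o).as_matrix())
def ray(p,px,fish=False):
    K=np.array(p['mtx']); x=(px[0]-K[0,2])/K[0,0]; y=(px[1]-K[1,2])/K[1,1]
    if fish:
        r=np.hypot(x,y); d=np.array([x/r*np.sin(r),y/r*np.sin(r),np.cos(r)]) if r>1e-9 else np.array([0,0,1.])
    else: d=np.array([x,y,1.])
    return rot(p)@d
def at_z(p,px,z,fish=False):
    d=ray(p,px,fish); o=np.array(p['origin']); return o+d*(z-o[2])/d[2]
def proj(p,X,fish=False):
    K=np.array(p['mtx']); c=rot(p).T@(np.array(X)-np.array(p['origin']))
    if fish:
        t=np.arctan2(np.hypot(c[0],c[1]),c[2]); s=t/max(np.hypot(c[0],c[1]),1e-9)
        return K[:2,2]+np.array([K[0,0]*c[0],K[1,1]*c[1]])*s
    return K[:2,2]+np.array([K[0,0]*c[0],K[1,1]*c[1]])/c[2]
E
python3 - <<'E'
from h import *
print(env.finger_overhang, telemetry.get_obs())
for n in ['scene','side','wrist']:
    p=shot(n,n+'0.png'); print(n,p['mtx'],p['origin'],p['orientation'])
    for t in ['tamper1','lever_knob','pointer_tip','pedal_rib','steriliser','timer','jug','cup','tin','mat','lid_front']:
        print(t,[(np.round(d['centre']).tolist(),round(d['p'],2)) for d in models.search_frame(p,t)][:8])
E
```

```text
0.014 {'time_s': 0.0, 'qpos': array([ 0.80897072, 18.43730992, -4.01662081, 83.1773149 ,  1.29584741,
       78.53884072, -3.26108302]), 'joint_velocities': array([ 0.06007007,  0.02601101, -0.10980621, -0.13238134,  0.06041462,
       -0.10620845,  0.08368736]), 'effort': array([-2.58547143e-04, -4.91284704e+01, -4.03903294e-01, -3.12526345e+01,
       -6.40594075e-02,  4.37659642e-02,  1.61017233e-04]), 'tool_pos': array([ 6.49465364e-01, -5.54120125e-05,  2.35460317e-01]), 'tool_rot': array([-1.79891831e+02,  6.29000281e-03,  9.00009581e+01]), 'force': array([-0.6673817 , -0.31627566,  0.29819727]), 'wrist_torque': array([ 2.32230715e-02,  5.72164432e-05, -5.48216928e-02]), 'grasp_force': 0.0, 'grip_width': 0.08702012168092502}
scene [[604.0080758    0.         327.66298154]
 [  0.         604.0080758  242.04227594]
 [  0.           0.           1.        ]] [ 1.70392937 -0.01926176  0.81333432] [-121.07076837    0.18073246   87.15657869]
tamper1 [([276.0, 287.0], 0.96), ([237.0, 321.0], 0.79), ([229.0, 226.0], 0.65), ([235.0, 287.0], 0.64), ([179.0, 239.0], 0.64), ([262.0, 267.0]
[... 1311 characters left out ...]
.0], 0.73)]
wrist [[371.64829954   0.         320.72503178]
 [  0.         371.64829954 235.78960803]
 [  0.           0.           1.        ]] [0.65050405 0.07422923 0.38514165] [ 1.64469315e+02 -3.22654621e-02  7.34153611e-02]
tamper1 [([366.0, 350.0], 0.83), ([263.0, 358.0], 0.78), ([181.0, 295.0], 0.5)]
lever_knob [([195.0, 120.0], 0.68), ([215.0, 268.0], 0.28)]
pointer_tip [([214.0, 268.0], 0.2)]
pedal_rib [([195.0, 120.0], 0.66)]
steriliser [([467.0, 131.0], 0.66), ([165.0, 45.0], 0.64), ([184.0, 294.0], 0.33)]
timer [([184.0, 292.0], 0.36)]
jug [([462.0, 262.0], 0.8)]
cup [([65.0, 26.0], 0.65)]
tin [([467.0, 130.0], 0.57)]
mat [([215.0, 271.0], 0.91)]
lid_front [([63.0, 25.0], 0.95)]
```

View pics/scene0.png

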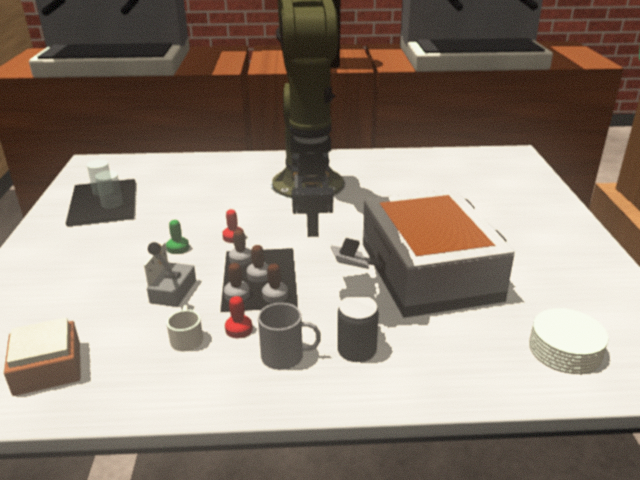

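View pics/side0.png

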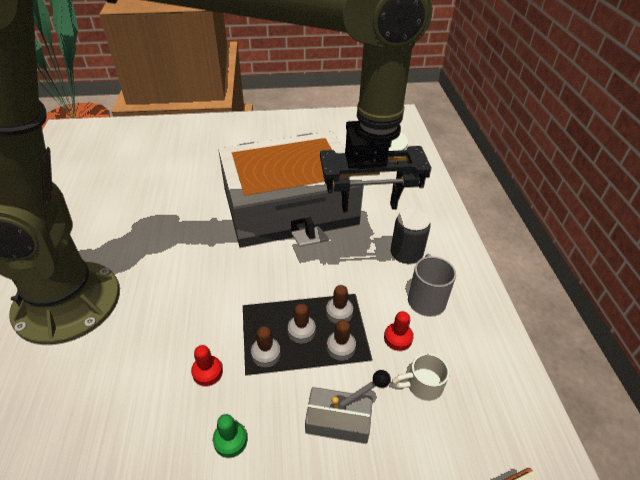

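Scene and side views show four brown tampers on the black mat: side (264,347), (301,325), (340,303), (342,340). The red and green pieces off the mat are look-alikes. The timer is at side (340,412) with its lever leaning towards +x, and the steriliser's pedal is at (308,232). I'll zoom on the timer and steriliser.

Run:
```python
import cv2, numpy as np
a=cv2.imread('pics/side0.png'); b=cv2.imread('pics/scene0.png')
c1=cv2.resize(a[360:450,290:430],None,fx=2.85,fy=2.85,interpolation=cv2.INTER_CUBIC)[:300,:400]
c2=cv2.resize(b[235:310,135:235],None,fx=4,fy=4,interpolation=cv2.INTER_CUBIC)[:300,:400]
c3=cv2.resize(a[125:255,205:375],None,fx=2.35,fy=2.3,interpolation=cv2.INTER_CUBIC)[:300,:400]
c4=cv2.resize(b[185:315,320:520],None,fx=2,fy=2.3,interpolation=cv2.INTER_CUBIC)[:300,:400]
print([c.shape for c in (c1,c2,c3,c4)])
pad=lambda c: cv2.copyMakeBorder(c,0,300-c.shape[0],0,400-c.shape[1],cv2.BORDER_CONSTANT)
cv2.imwrite('pics/z.png',np.vstack([np.hstack([pad(c1),pad(c2)]),np.hstack([pad(c3),pad(c4)])]))
```

```text
[(256, 399, 3), (300, 400, 3), (299, 400, 3), (299, 400, 3)]
```

View pics/z.png

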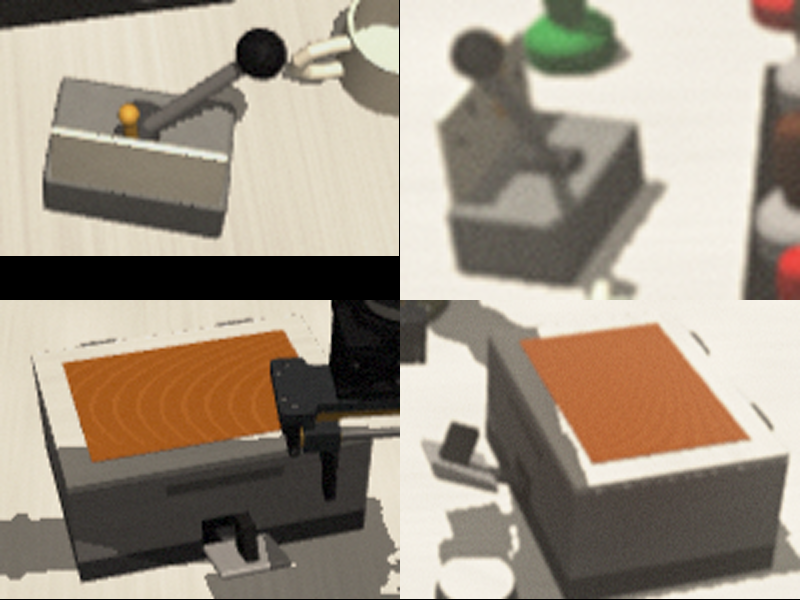

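Run:
```python
from h import *
S=shot('side'); C=shot('scene')
def tri(a,b):
    o1,o2=np.array(S['origin']),np.array(C['origin']); d1,d2=ray(S,a),ray(C,b)
    A=np.stack([d1,-d2],1); t=np.linalg.lstsq(A,o2-o1,rcond=None)[0]
    p,q=o1+t[0]*d1,o2+t[1]*d2; return (p+q)/2, np.linalg.norm(p-q)
def pr(n,v): print(n,np.round(v,4).tolist())
pr('plate L/R',[at_z(S,(307.5,406),.103)[:2],at_z(S,(370,415.4),.103)[:2]])
pr('base front bot',[at_z(S,(305.1,432.6),0)[:2],at_z(S,(367.9,443.2),0)[:2]])
pr('base back left top',at_z(S,(311.8,387.4),.045))
k=tri((381.6,378.6),(155,249)); print('knob',k)
print('box side bottom front',at_z(S,(239,246.7),0),at_z(S,(360.3,223.7),0))
print('box scene bottom',at_z(C,(405,313),0),at_z(C,(507.5,302),0))
print('box scene top',[at_z(C,q,.130).round(4).tolist() for q in [(364,202.4),(407.5,266.7),(513.5,254.6)]])
print('box side top',at_z(S,(219,149),.133))
for t in ['jug','cup','tin']:
    print(t,tri(models.search_frame(S,t)[0]['centre'],models.search_frame(C,t)[0]['centre']))
for nm,P in (('side',S),('scene',C)):
    for d in models.cut_out(P,'tamper1'):
        m=d['pixels']; hsv=cv2.cvtColor(P['pixels'],cv2.COLOR_RGB2HSV)
        # dark wood pixels in mask
        col=P['pixels'].astype(int); wood=m&(col[...,0]>col[...,2]+15)&(col.sum(2)<330)
        ys,xs=np.nonzero(m); 
        wc=np.array(np.nonzero(wood))[::-1].mean(1) if wood.sum()>10 else None
        print(nm,round(d['p'],2),np.round(d['centre']),m.sum(),wood.sum(),[xs.min(),xs.max(),ys.min(),ys.max()],None if wc is None else (wc.round(1),at_z(P,wc,.055).round(4)))
```

```text
plate L/R [[0.5007, -0.3389], [0.5976, -0.3632]]
base front bot [[0.4963, -0.3368], [0.603, -0.365]]
base back left top [0.5136, -0.276, 0.045]
knob (array([ 0.61746599, -0.32798153,  0.1525354 ]), np.float64(0.0012695611375782548))
box side bottom front [0.37288167 0.1366917  0.        ] [0.68218482 0.19316758 0.        ]
box scene bottom [0.66450773 0.19875413 0.        ] [0.63719536 0.43387336 0.        ]
box scene top [[0.3874, 0.1334, 0.13], [0.678, 0.1935, 0.13], [0.6441, 0.4248, 0.13]]
box side top [0.33146447 0.36488823 0.133     ]
jug (array([ 0.78510889, -0.0662292 ,  0.05040233]), np.float64(0.006987583683343365))
cup (array([ 0.7274707 , -0.26785435,  0.03386929]), np.float64(0.004973070600757394))
tin (array([0.78345652, 0.07995308, 0.05607759]), np.float64(0.0012479713561348747))
side 0.92 [340. 308.] 727 293 [np.int64(326), np.int64(352), np.int64(285), np.int64(323)] (array([340.2, 297.1]), array([ 0.59  , -0.0848,  0.055 ]))
side 0.9 [265. 350.] 816 309 [np.int64(252), np.int64(280), np.int64(327), np.int64(365)] (array([263.9, 338.7]), array([ 0.431 , -0.1725,  0.05
[... 1160 characters left out ...]
), np.int64(263), np.int64(301)] (array([234.9, 276.8]), array([ 0.5848, -0.1724,  0.055 ]))
scene 0.86 [239. 322.] 783 532 [np.int64(225), np.int64(251), np.int64(297), np.int64(338)] (array([239. , 319.5]), array([ 0.738 , -0.1518,  0.055 ]))
scene 0.76 [258. 263.] 527 220 [np.int64(247), np.int64(267), np.int64(246), np.int64(282)] (array([257.5, 257.1]), array([ 0.506 , -0.1264,  0.055 ]))
scene 0.67 [273. 287.] 710 280 [np.int64(262), np.int64(287), np.int64(264), np.int64(303)] (array([273.4, 276.3]), array([ 0.5876, -0.087 ,  0.055 ]))
scene 0.58 [229. 223.] 368 205 [np.int64(222), np.int64(240), np.int64(210), np.int64(242)] (array([231.3, 225.8]), array([ 0.3531, -0.2006,  0.055 ]))
```

Call:
drive_tool --delta_pos '[[-4.1, -0.4, 0], [-4.1, -0.4, 0], [-4.1, -0.4, 0], [-4.1, -0.4, 0], [-4.1, -0.4, 0], [-4.1, -0.4, 0], [-4.1, -0.4, 0], [-4.1, -0.4, 0], [0, 0, 0], [0, 0, 0], [0, 0, 0], [0, 0, 0], [0, 0, 0], [0, 0, 0], [0, 0, 0], [0, 0, 0], [0, 0, 0], [0, 0, 0]]' --angular '[[0, 0, 0], [0, 0, 0], [0, 0, 0], [0, 0, 0], [0, 0, 0], [0, 0, 0], [0, 0, 0], [0, 0, 0], [0, 0, -0.1464], [0, 0, -0.1464], [0, 0, -0.1464], [0, 0, -0.1464], [0, 0, -0.1464], [0, 0, -0.1464], [0, 0, -0.1464], [0, 0, -0.1464], [0, 0, -0.1464], [0, 0, 0]]' --gripper '[6, 6, 6, 6, 6, 6, 6, 6, 6, 6, 6, 6, 6, 6, 6, 6, 6, 6]' --squeeze 15

```text
time_s: 4.1
tool_pos: [0.618, -0.3281, 0.2365]
tool_rot: [180.0, 0.0, 165.5]
force: [0.1, 0.2, 0.5]
grip_width: 0.0599
grasp_force: 0.0
```

```bash
cat >> h.py <<'E'
def delta(X,yaw=None):
    """shift to world X in tool axes (cm); remaining turn about tool z (rad)"""
    s=telemetry.get_obs(); M=R.from_euler('xyz',s['tool_rot'],degrees=True).as_matrix()
    d=M.T@(np.array(X)-s['tool_pos'])*100
    print('tool',s['tool_pos'].round(4),s['tool_rot'].round(1),'t',round(s['time_s'],2),'d',d.round(2))
    if yaw is not None: print('rz',round(-np.deg2rad((yaw-s['tool_rot'][2]+180)%360-180),4))
E
python3 - <<'E'
from h import *
p=shot('wrist','w1.png')
print(p['origin'])
for t in ['lever_knob','pointer_tip']: print(t,[(np.round(d['centre'],1).tolist(),round(d['p'],2),at_z(p,d['centre'],.1525 if t=='lever_knob' else .115,True).round(4)) for d in models.search_frame(p,t)][:4])
print('exp knob',proj(p,(.6175,-.328,.1525),True),'pivot',proj(p,(.5595,-.313,.045),True))
S=shot('side')
print([(np.round(d['centre'],1).tolist(),round(d['p'],2)) for d in models.search_frame(S,'lever_knob')][:3])
delta((.6175,-.328,.148),165.5)
E
```

```text
[ 0.54769084 -0.30870098  0.38508056]
lever_knob [([318.9, 236.8], 0.8, array([ 0.6107, -0.3261,  0.1525]))]
pointer_tip [([281.5, 143.1], 0.52, array([ 0.5461, -0.3375,  0.115 ]))]
exp knob [318.71642011 247.14397256] pivot [319.36884655 148.62707196]
[([363.0, 391.2], 0.87)]
tool [ 0.618  -0.3281  0.2366] [-180.     0.   165.4] t 4.35 d [ 0.05 -0.01  8.86]
rz -0.002
```

View pics/w1.png

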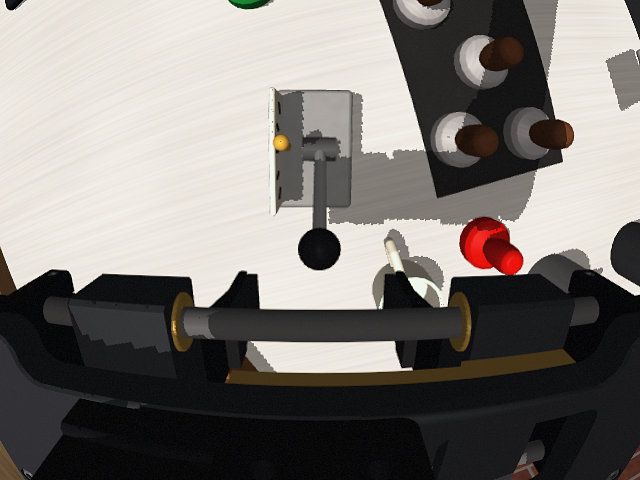

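Call:
drive_tool --delta_pos '[[0, 0, 2], [0, 0, 2], [0, 0, 2], [0, 0, 1.9], [0, 0, 1], [0, 0, 0], [0, 0, 0], [0, 0, 0], [0, 0, 0], [0, 0, 0], [0, 0, 0], [0, 0, 0]]' --angular '[[0, 0, 0], [0, 0, 0], [0, 0, 0], [0, 0, 0], [0, 0, 0], [0, 0, 0], [0, 0, 0], [0, 0, 0], [0, 0, 0], [0, 0, 0], [0, 0, 0], [0, 0, 0]]' --gripper '[6, 6, 6, 6, 6, 2.5, 2.5, 2.5, 2.5, 2.5, 2.5, 2.5]' --squeeze 8

```text
time_s: 5.55
tool_pos: [0.6182, -0.3293, 0.1485]
tool_rot: [-179.9, 0.1, 165.4]
force: [-0.6, -2.4, 1.9]
grip_width: 0.0272
grasp_force: 8.0
```

Call:
drive_tool --delta_pos '[[1.12, 0, -0.56], [1.17, 0, -0.44], [1.21, 0, -0.32], [1.23, 0, -0.2], [1.25, 0, -0.07], [1.25, 0, 0.05], [1.24, 0, 0.17], [1.21, 0, 0.3], [1.18, 0, 0.42], [1.13, 0, 0.53], [1.07, 0, 0.64], [1.0, 0, 0.75], [0.92, 0, 0.84], [0.43, 0, 0.4], [0, 0, 0], [0, 0, 0], [0, 0, 0]]' --angular '[[0, 0, 0], [0, 0, 0], [0, 0, 0], [0, 0, 0], [0, 0, 0], [0, 0, 0], [0, 0, 0], [0, 0, 0], [0, 0, 0], [0, 0, 0], [0, 0, 0], [0, 0, 0], [0, 0, 0], [0, 0, 0], [0, 0, 0], [0, 0, 0], [0, 0, 0]]' --gripper '[2.5, 2.5, 2.5, 2.5, 2.5, 2.5, 2.5, 2.5, 2.5, 2.5, 2.5, 2.5, 2.5, 2.5, 2.5, 2.5, 2.5]'

```text
time_s: 7.25
tool_pos: [0.4693, -0.2897, 0.1233]
tool_rot: [-180.0, 0.1, 165.5]
force: [1.5, -4.2, 5.5]
grip_width: 0.0267
grasp_force: 7.7
```

Run:
```python
from h import *
S=shot('side','s2.png'); a=S['pixels'][360:450,270:410]
p=shot('wrist','w2.png')
c=lambda q,x,y,w,h,f: cv2.resize(cv2.cvtColor(q['pixels'],cv2.COLOR_RGB2BGR)[y:y+h,x:x+w],(400,300),interpolation=cv2.INTER_CUBIC)
cv2.imwrite('pics/z2.png',np.hstack([c(S,270,345,120,90,1),c(p,180,160,280,210,1)]))
print(S['pixels'].shape, proj(S,(.473,-.2906,.132)), proj(S,(.5595,-.313,.045)))
```

```text
(480, 640, 3) [287.99648139 371.08196783] [340.11328038 404.7632023 ]
```

View pics/z2.png

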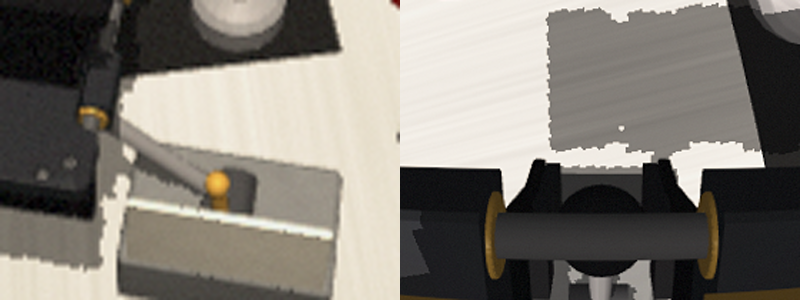

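Call:
drive_tool --delta_pos '[[0, 0, 0], [0, 0, 0], [0, 0, 0], [0, 0, -3], [0, 0, -3], [0, 0, -4], [0, 0, 0], [0, 0, 0], [0, 0, 0], [0, 0, 0], [0, 0, 0], [0, 0, 0], [0, 0, 0], [0, 0, 0], [0, 0, 0]]' --angular '[[0, 0, 0], [0, 0, 0], [0, 0, 0], [0, 0, 0], [0, 0, 0], [0, 0, 0], [0, 0, 0.1421], [0, 0, 0.1421], [0, 0, 0.1421], [0, 0, 0.1421], [0, 0, 0.1421], [0, 0, 0.1421], [0, 0, 0.1421], [0, 0, 0.1421], [0, 0, 0]]' --gripper '[5, 5, 5, 5, 5, 5, 5, 5, 5, 5, 5, 5, 5, 5, 5]'

```text
time_s: 8.85
tool_pos: [0.4685, -0.2885, 0.2217]
tool_rot: [-179.9, -0.1, 100.4]
force: [0.0, -0.9, -0.5]
grip_width: 0.0498
grasp_force: 0.0
```

Call:
drive_tool --delta_pos '[[3.6, 1.4, 0], [3.6, 1.4, 0], [3.6, 1.4, 0], [3.6, 1.4, 0], [3.6, 1.4, 0], [3.6, 1.4, 0], [3.6, 1.4, 0], [3.6, 1.4, 0], [3.6, 1.4, 0], [3.6, 1.4, 0], [0, 0, 0], [0, 0, 0]]' --angular '[[0, 0, 0], [0, 0, 0], [0, 0, 0], [0, 0, 0], [0, 0, 0], [0, 0, 0], [0, 0, 0], [0, 0, 0], [0, 0, 0], [0, 0, 0], [0, 0, 0], [0, 0, 0]]' --gripper '[5, 5, 5, 5, 5, 5, 5, 5, 5, 5, 5, 5]'

```text
time_s: 10.05
tool_pos: [0.5413, 0.0909, 0.2219]
tool_rot: [-179.9, -0.0, 100.7]
force: [0.2, -0.9, -0.3]
grip_width: 0.0503
grasp_force: 0.0
```

Run:
```python
from h import *
p=shot('wrist'); S=shot('side')
C=np.array([.5057,.284,0]); a=np.deg2rad(100.35); bx=np.array([np.cos(a),np.sin(a),0]); by=np.array([-np.sin(a),np.cos(a),0])
rib=C-.197*bx+[0,0,.103]; print('rib',rib,proj(p,rib,True),proj(S,rib))
for q,f in ((p,True),(S,False)):
    for t in ['pedal_rib','lever_knob']:
        for d in models.cut_out(q,t)[:2]: print(t,round(d['p'],2),np.round(d['centre'],1),at_z(q,d['centre'],.103 if t=='pedal_rib' else .132,f).round(4),d['pixels'].sum())
delta(rib+[0,0,-.005],100.35)
c=lambda q,x,y,w,h: cv2.resize(cv2.cvtColor(q['pixels'],cv2.COLOR_RGB2BGR)[y:y+h,x:x+w],(400,300),interpolation=cv2.INTER_CUBIC)
cv2.imwrite('pics/z3.png',np.hstack([c(S,260,345,160,120),c(p,100,60,440,330)]))
# pointer angle from side image: tip brass pixels
h=cv2.cvtColor(S['pixels'],cv2.COLOR_RGB2HSV); m=cv2.inRange(h,(8,150,120),(28,255,255)); m[:370]=0; m[440:]=0; m[:,:300]=0; m[:,375:]=0
ys,xs=np.nonzero(m); print('brass',len(xs),xs.mean(),ys.mean(),xs.min(),xs.max(),ys.min(),ys.max())
u=np.array([np.cos(np.deg2rad(-14.5)),np.sin(np.deg2rad(-14.5)),0]); v=np.array([-u[1],u[0],0])
for ph in np.arange(-.6,.61,.2):
    P=np.array([.5595,-.313,.045])-.028*v+.072*(np.sin(ph)*u+np.array([0,0,np.cos(ph)])); print(round(.8+ph,2),proj(S,P).round(1))
```

```text
rib [0.54109317 0.09020546 0.103     ] [319.38560053 236.44696993] [309.16240728 224.31928479]
pedal_rib 0.92 [319.6 222.5] [0.5393 0.1008 0.103 ] 9057
pedal_rib 0.69 [308.8 230.3] [0.5386 0.0707 0.103 ] 579
lever_knob 0.75 [295.3 378.3] [ 0.484  -0.3046  0.132 ] 536
lever_knob 0.35 [303.5 329.6] [ 0.5046 -0.212   0.132 ] 760
tool [0.5418 0.0885 0.2224] [-180.     0.   100.3] t 10.35 d [ 0.18 -0.04 12.44]
rz -0.0014
brass 40 334.875 399.675 332 338 396 403
0.2 [314.7 399.7]
0.4 [322.5 398.9]
0.6 [331.1 398.9]
0.8 [340.1 399.8]
1.0 [349.  401.7]
1.2 [357.5 404.3]
1.4 [365.  407.5]
```

View pics/z3.png

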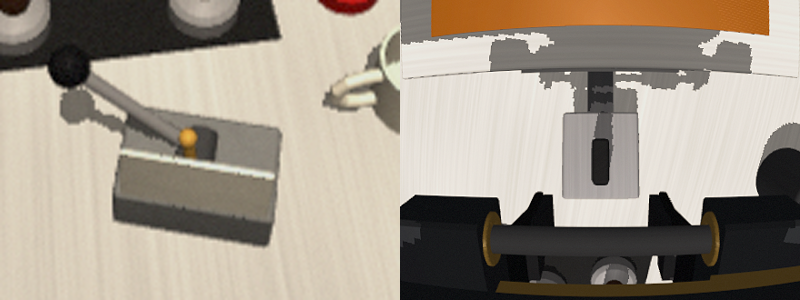

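Call:
drive_tool --delta_pos '[[0.2, 0, 3], [0, 0, 3], [0, 0, 3], [0, 0, 2], [0, 0, 1.2], [0, 0, 0], [0, 0, 0], [0, 0, 0], [0, 0, 0], [0, 0, 0], [0, 0, 0]]' --angular '[[0, 0, 0], [0, 0, 0], [0, 0, 0], [0, 0, 0], [0, 0, 0], [0, 0, 0], [0, 0, 0], [0, 0, 0], [0, 0, 0], [0, 0, 0], [0, 0, 0]]' --gripper '[5, 5, 5, 5, 5, 1, 1, 1, 1, 1, 1]' --squeeze 35

```text
time_s: 11.45
tool_pos: [0.5406, 0.0916, 0.1009]
tool_rot: [-179.9, 0.0, 100.4]
force: [-4.0, -0.4, 4.6]
grip_width: 0.0138
grasp_force: 35.0
```

Call:
drive_tool --delta_pos '[[-0.27, 0, 0.44], [-0.25, 0, 0.44], [-0.24, 0, 0.45], [-0.22, 0, 0.46], [-0.21, 0, 0.47], [-0.19, 0, 0.47], [-0.18, 0, 0.48], [-0.17, 0, 0.48], [-0.15, 0, 0.49], [-0.13, 0, 0.49], [-0.12, 0, 0.5], [-0.1, 0, 0.5], [-0.03, 0, 0.2], [0, 0, 0], [0, 0, 0], [0, 0, 0]]' --angular '[[0, 0, 0], [0, 0, 0], [0, 0, 0], [0, 0, 0], [0, 0, 0], [0, 0, 0], [0, 0, 0], [0, 0, 0], [0, 0, 0], [0, 0, 0], [0, 0, 0], [0, 0, 0], [0, 0, 0], [0, 0, 0], [0, 0, 0], [0, 0, 0]]' --gripper '[1, 1, 1, 1, 1, 1, 1, 1, 1, 1, 1, 1, 1, 1, 1, 1]'

```text
time_s: 13.05
tool_pos: [0.5447, 0.0707, 0.0467]
tool_rot: [-179.9, 0.0, 100.4]
force: [-16.7, -0.5, 36.3]
grip_width: 0.0134
grasp_force: 35.0
```

Run:
```python
from h import *
S=shot('side','s4.png'); C=shot('scene')
f=lambda q:cv2.resize(cv2.cvtColor(q['pixels'],cv2.COLOR_RGB2BGR),(400,300))
cv2.imwrite('pics/z4.png',np.hstack([f(S),f(C)]))
```

```text
(no output)
```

View pics/z4.png

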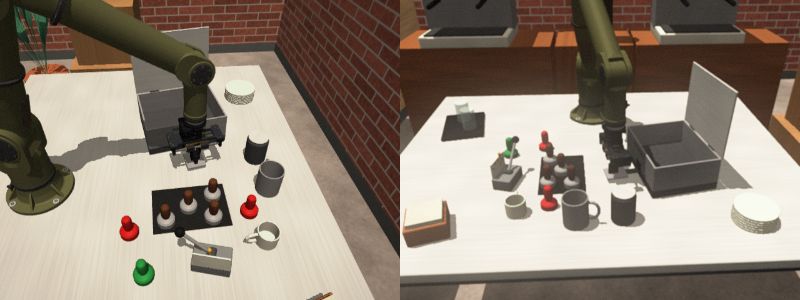

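Call:
drive_tool --delta_pos '[[0, 0, -0.2], [0, 0, 0], [0, 0, 0], [0, 0, 0], [0, 0, -1], [0, 0, -3], [0, 0, -4], [0, 0, -4], [0, 0, -4], [-2.5, 0, 0], [-4, 0, 0], [-4, 0, 0], [-4, 0, 0], [0, 0, 0], [0, 0, 0]]' --angular '[[0, 0, 0], [0, 0, 0], [0, 0, 0], [0, 0, 0], [0, 0, 0], [0, 0, 0], [0, 0, 0], [0, 0, 0], [0, 0, 0], [0, 0, 0], [0, 0, 0], [0, 0, 0], [0, 0, 0], [0, 0, 0], [0, 0, 0]]' --gripper '[5, 5, 5, 5, 5, 5, 5, 5, 5, 5, 5, 5, 5, 5, 5]' --squeeze 25

```text
time_s: 14.65
tool_pos: [0.5716, -0.0741, 0.2039]
tool_rot: [180.0, -0.0, 100.2]
force: [-0.2, 1.3, 0.1]
grip_width: 0.0499
grasp_force: 0.0
```

```bash
cat >> h.py <<'E'
C0=np.array([.5057,.284,0]); a0=np.deg2rad(100.35); bx=np.array([np.cos(a0),np.sin(a0),0]); by=np.array([-np.sin(a0),np.cos(a0),0])
def woods(P,fish=False,z=.059):
    out=[]
    for d in models.cut_out(P,'tamper1'):
        col=P['pixels'].astype(int); w=d['pixels']&(col[...,0]>col[...,2]+12)&(col.sum(2)<330)&(col[...,0]<150)
        n=w.sum()
        if n>40 and n<.8*d['pixels'].sum():
            c=np.array(np.nonzero(w))[::-1].mean(1); X=at_z(P,c,z,fish); B=X-C0
            out.append((X[:2].round(4),int(n),round(d['p'],2)))
    return out
E
python3 - <<'E'
from h import *
p=shot('wrist','w5.png'); S=shot('side')
print('wrist',*woods(p,True),sep='\n'); print('side',*woods(S),sep='\n')
B=lambda x,y: (C0+x*bx+y*by)[:2].round(4)
for y,x in ((-.096,-.045),(-.032,-.005),(.032,-.045),(.096,-.005)): print(x,y,B(x,y))
delta((.589,-.086,.065),100.35)
for X in ((.589,-.086,.07),(.506,-.125,.07)): print(proj(p,X,True))
print('lid', [(d['centre'],d['p']) for d in models.search_frame(S,'lid_front')][:2])
E
```

```text
wrist
(array([ 0.6722, -0.1185]), 292, 0.92)
(array([ 0.5855, -0.1883]), 365, 0.83)
(array([ 0.5916, -0.0858]), 1303, 0.74)
(array([ 0.5053, -0.1261]), 1239, 0.62)
side
(array([ 0.5889, -0.0896]), 292, 0.73)
(array([ 0.4315, -0.1768]), 336, 0.7)
(array([ 0.5057, -0.1286]), 325, 0.67)
(array([ 0.327 , -0.2283]), 369, 0.57)
-0.045 -0.096 [0.6082 0.257 ]
-0.005 -0.032 [0.5381 0.2848]
-0.045 0.032 [0.4823 0.234 ]
-0.005 0.096 [0.4122 0.2618]
tool [ 0.5716 -0.0712  0.204 ] [180.   -0.  100.5] t 14.85 d [-1.78  1.43 13.9 ]
rz 0.0029
[338.42561629 248.44788578]
[231.23489199 275.20183061]
lid [([254.6, 105.0], 0.76)]
```

View pics/w5.png

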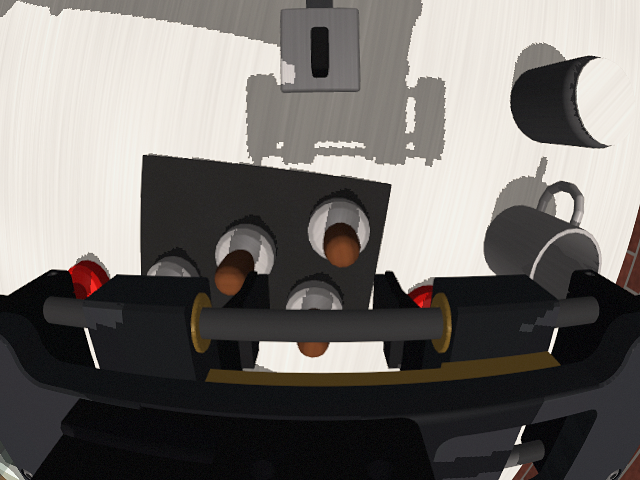

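Call:
drive_tool --delta_pos '[[-1.9, 1.4, 0], [0, 0, 3], [0, 0, 3], [0, 0, 3], [0, 0, 3], [0, 0, 1.9], [0, 0, 0], [0, 0, 0], [0, 0, 0], [0, 0, 0], [0, 0, 0], [0, 0, -1], [0, 0, -2.5], [0, 0, -4], [0, 0, -4], [0, 0, -3], [0, 0, 0]]' --angular '[[0, 0, 0], [0, 0, 0], [0, 0, 0], [0, 0, 0], [0, 0, 0], [0, 0, 0], [0, 0, 0], [0, 0, 0], [0, 0, 0], [0, 0, 0], [0, 0, 0], [0, 0, 0], [0, 0, 0], [0, 0, 0], [0, 0, 0], [0, 0, 0], [0, 0, 0]]' --gripper '[5, 5, 5, 5, 5, 5, 2.5, 2.5, 2.5, 2.5, 2.5, 2.5, 2.5, 2.5, 2.5, 2.5, 2.5]' --squeeze 25

```text
time_s: 16.6
tool_pos: [0.5909, -0.0896, 0.2149]
tool_rot: [179.6, 0.2, 100.3]
force: [0.9, 0.4, -3.8]
grip_width: 0.0294
grasp_force: 25.0
```

Run:
```python
from h import *
for y,x in ((-.096,-.045),(-.032,-.005),(.032,-.045),(.096,-.005)): delta(np.append((C0+x*bx+y*by)[:2],.093),100.35)
```

```text
tool [ 0.5909 -0.0896  0.2149] [179.6   0.2 100.3] t 16.6 d [33.82  7.84 12.15]
rz -0.0002
tool [ 0.5909 -0.0896  0.2149] [179.6   0.2 100.3] t 16.6 d [37.82  1.44 12.09]
rz -0.0002
tool [ 0.5909 -0.0896  0.2149] [179.6   0.2 100.3] t 16.6 d [33.82 -4.96 12.05]
rz -0.0002
tool [ 0.5909 -0.0896  0.2149] [179.6   0.2 100.3] t 16.6 d [ 37.82 -11.36  11.99]
rz -0.0002
```

Call:
drive_tool --delta_pos '[[2.8, 0.6, 0], [4, 0.9, 0], [4, 0.9, 0], [4, 0.9, 0], [4, 0.9, 0], [4, 0.9, 0], [4, 0.9, 0], [4, 0.9, 0], [3, 0.9, 0], [0, 0, 0], [0, 0, 3], [0, 0, 3], [0, 0, 3], [0, 0, 2], [0, 0, 0.7], [0, 0, 0.3], [0, 0, 0]]' --angular '[[0, 0, 0], [0, 0, 0], [0, 0, 0], [0, 0, 0], [0, 0, 0], [0, 0, 0], [0, 0, 0], [0, 0, 0], [0, 0, 0], [0, 0, 0], [0, 0, 0], [0, 0, 0], [0, 0, 0], [0, 0, 0], [0, 0, 0], [0, 0, 0], [0, 0, 0]]' --gripper '[2.5, 2.5, 2.5, 2.5, 2.5, 2.5, 2.5, 2.5, 2.5, 2.5, 2.5, 2.5, 2.5, 2.5, 2.5, 2.5, 2.5]'

```text
time_s: 18.3
tool_pos: [0.6025, 0.2553, 0.0915]
tool_rot: [-179.7, 0.2, 100.3]
force: [-9.8, -5.5, 14.5]
grip_width: 0.0296
grasp_force: 25.0
```

Run:
```python
from h import *
p=shot('wrist','w6.png'); S=shot('scene')
f=lambda q:cv2.resize(cv2.cvtColor(q['pixels'],cv2.COLOR_RGB2BGR),(400,300))
cv2.imwrite('pics/z6.png',np.hstack([f(p),cv2.resize(cv2.cvtColor(S['pixels'],cv2.COLOR_RGB2BGR)[90:330,230:550],(400,300))]))
```

```text
(no output)
```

View pics/z6.png

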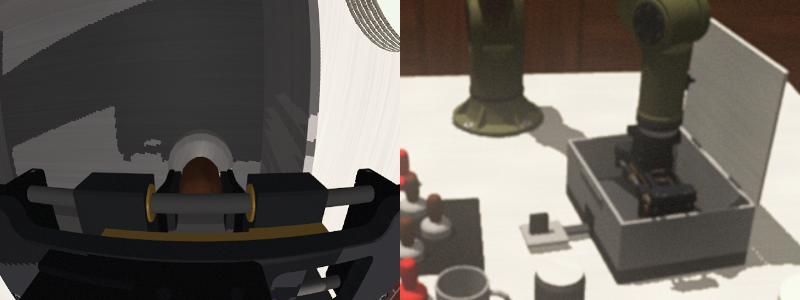

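Call:
drive_tool --delta_pos '[[0, 0, -0.4], [0, 0, 0], [0, 0, 0]]' --angular '[[0, 0, 0], [0, 0, 0], [0, 0, 0]]' --gripper '[2.5, 2.5, 2.5]'

```text
time_s: 18.7
tool_pos: [0.6043, 0.2567, 0.0927]
tool_rot: [-179.9, 0.0, 100.3]
force: [-0.9, -0.5, -4.0]
grip_width: 0.0294
grasp_force: 25.0
```

Call:
drive_tool --delta_pos '[[0, 0, 0.15], [0, 0, 0], [0, 0, 0], [0, 0, 0], [0, 0, -1.5], [0, 0, -3], [0, 0, -4], [0, 0, -4], [-3, -0.7, 0], [-3.97, -1, 0], [-3.97, -1, 0], [-3.97, -1, 0], [-3.97, -1, 0], [-3.97, -1, 0], [-3.97, -1, 0], [-3.97, -1, 0], [-3.97, -1, 0], [-3.9, -1, 0], [0, 0, 0], [0, 0, 0]]' --angular '[[0, 0, 0], [0, 0, 0], [0, 0, 0], [0, 0, 0], [0, 0, 0], [0, 0, 0], [0, 0, 0], [0, 0, 0], [0, 0, 0], [0, 0, 0], [0, 0, 0], [0, 0, 0], [0, 0, 0], [0, 0, 0], [0, 0, 0], [0, 0, 0], [0, 0, 0], [0, 0, 0], [0, 0, 0], [0, 0, 0]]' --gripper '[2.8, 4.6, 4.6, 4.6, 4.6, 4.6, 4.6, 4.6, 5, 5, 5, 5, 5, 5, 5, 5, 5, 5, 5, 5]'

```text
time_s: 20.7
tool_pos: [0.579, -0.1415, 0.2186]
tool_rot: [179.9, 0.0, 100.2]
force: [0.5, 0.9, -0.7]
grip_width: 0.0498
grasp_force: 0.0
```

Run:
```python
from h import *
p=shot('wrist','w7.png'); S=shot('side')
print('wrist',*woods(p,True),sep='\n'); print('side',*woods(S),sep='\n')
delta((.583,-.173,.065),100.35)
f=lambda q:cv2.resize(cv2.cvtColor(q['pixels'],cv2.COLOR_RGB2BGR),(400,300))
cv2.imwrite('pics/z7.png',np.hstack([f(p),f(S)]))
```

```text
wrist
(array([ 0.5059, -0.1257]), 1149, 0.96)
(array([ 0.6867, -0.1414]), 1467, 0.82)
(array([ 0.4316, -0.174 ]), 1225, 0.66)
(array([ 0.3453, -0.1843]), 1527, 0.63)
(array([ 0.583 , -0.1724]), 1165, 0.6)
side
(array([ 0.6889, -0.1856]), 326, 0.91)
(array([ 0.3276, -0.2287]), 358, 0.77)
(array([ 0.5809, -0.1746]), 334, 0.73)
(array([ 0.4313, -0.1764]), 341, 0.67)
(array([ 0.5059, -0.129 ]), 327, 0.64)
tool [ 0.5793 -0.1384  0.2178] [179.9  -0.  100.5] t 20.9 d [-3.48 -0.28 15.28]
rz 0.0032
```

View pics/z7.png

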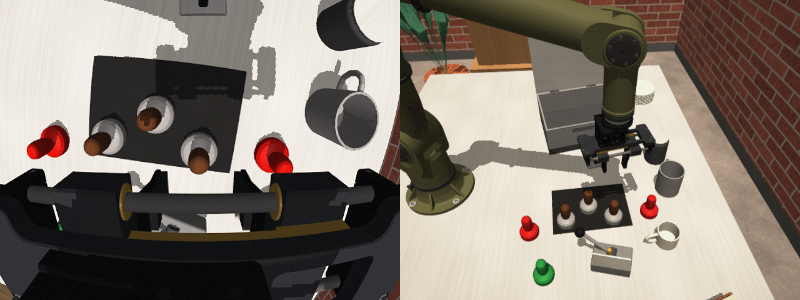

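Call:
drive_tool --delta_pos '[[-3.5, -0.2, 1], [0, 0, 3.5], [0, 0, 3.5], [0, 0, 3.5], [0, 0, 2.5], [0, 0, 1.2], [0, 0, 0], [0, 0, 0], [0, 0, 0], [0, 0, 0], [0, 0, 0], [0, 0, -1], [0, 0, -2.5], [0, 0, -4], [0, 0, -4], [0, 0, -3], [0, 0, 0]]' --angular '[[0, 0, 0], [0, 0, 0], [0, 0, 0], [0, 0, 0], [0, 0, 0], [0, 0, 0], [0, 0, 0], [0, 0, 0], [0, 0, 0], [0, 0, 0], [0, 0, 0], [0, 0, 0], [0, 0, 0], [0, 0, 0], [0, 0, 0], [0, 0, 0], [0, 0, 0]]' --gripper '[5, 5, 5, 5, 5, 5, 2.5, 2.5, 2.5, 2.5, 2.5, 2.5, 2.5, 2.5, 2.5, 2.5, 2.5]' --squeeze 25

```text
time_s: 22.6
tool_pos: [0.5863, -0.1757, 0.2162]
tool_rot: [179.5, 0.3, 100.4]
force: [1.1, 0.2, -3.3]
grip_width: 0.0292
grasp_force: 25.0
```

Call:
drive_tool --delta_pos '[[2.8, 0.2, 0], [3.9, 0.3, 0], [3.9, 0.3, 0], [3.9, 0.3, 0], [3.9, 0.3, 0], [3.9, 0.3, 0], [3.9, 0.4, 0], [3.9, 0.4, 0], [3.9, 0.3, 0], [3.9, 0.3, 0], [3.9, 0.3, 0], [3, 0.3, 0], [1, 0, 0], [0, 0, 0], [0, 0, 0]]' --angular '[[0, 0, 0], [0, 0, 0], [0, 0, 0], [0, 0, 0], [0, 0, 0], [0, 0, 0], [0, 0, 0], [0, 0, 0], [0, 0, 0], [0, 0, 0], [0, 0, 0], [0, 0, 0], [0, 0, 0], [0, 0, 0], [0, 0, 0]]' --gripper '[2.5, 2.5, 2.5, 2.5, 2.5, 2.5, 2.5, 2.5, 2.5, 2.5, 2.5, 2.5, 2.5, 2.5, 2.5]'

```text
time_s: 24.1
tool_pos: [0.5373, 0.2802, 0.2091]
tool_rot: [-179.9, 0.1, 100.3]
force: [0.0, 0.2, -3.8]
grip_width: 0.0293
grasp_force: 25.0
```

Run:
```python
from h import *
p=shot('wrist','w8.png')
delta(np.append((C0-.005*bx-.032*by)[:2],.0925),100.35)
print(*woods(p,True,.085),sep='\n')
```

```text
tool [0.5377 0.2796 0.2093] [-1.799e+02  1.000e-01  1.002e+02] t 24.15 d [ 0.54  0.14 11.68]
rz -0.0023
(array([0.5452, 0.2396]), 3339, 0.84)
(array([0.6022, 0.2648]), 1097, 0.78)
(array([0.5722, 0.1767]), 56, 0.73)
```

View pics/w8.png

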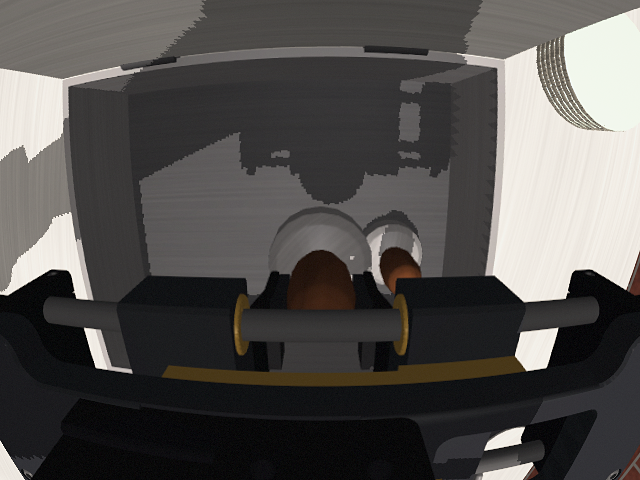

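Call:
drive_tool --delta_pos '[[0.5, 0, 2], [0, 0, 3], [0, 0, 3], [0, 0, 2], [0, 0, 1.2], [0, 0, 0.4], [0, 0, 0], [0, 0, 0.1], [0, 0, 0], [0, 0, 0], [0, 0, 0], [0, 0, 0], [0, 0, -1.5], [0, 0, -3], [0, 0, -4], [0, 0, -4]]' --angular '[[0, 0, 0], [0, 0, 0], [0, 0, 0], [0, 0, 0], [0, 0, 0], [0, 0, 0], [0, 0, 0], [0, 0, 0], [0, 0, 0], [0, 0, 0], [0, 0, 0], [0, 0, 0], [0, 0, 0], [0, 0, 0], [0, 0, 0], [0, 0, 0]]' --gripper '[2.5, 2.5, 2.5, 2.5, 2.5, 2.5, 2.5, 2.5, 2.8, 4.6, 4.6, 4.6, 4.6, 4.6, 4.6, 4.6]'

```text
time_s: 25.8
tool_pos: [0.5361, 0.287, 0.2208]
tool_rot: [180.0, -0.0, 100.4]
force: [0.1, 0.0, 0.1]
grip_width: 0.0459
grasp_force: 0.0
```

Run:
```python
from h import *
delta((.506,-.127,.2175),100.35)
delta((.4315,-.175,.2175),100.35)
```

```text
tool [0.5361 0.287  0.2208] [180.   -0.  100.4] t 25.8 d [-40.18 -10.42   0.32]
rz 0.0005
tool [0.5361 0.287  0.2208] [180.   -0.  100.4] t 25.8 d [-43.56 -18.61   0.31]
rz 0.0005
```

Call:
drive_tool --delta_pos '[[-3, -0.8, 0], [-3.7, -1.04, 0], [-3.7, -1.04, 0], [-3.7, -1.04, 0], [-3.7, -1.04, 0], [-3.7, -1.04, 0], [-3.7, -1.04, 0], [-3.7, -1.04, 0], [-3.7, -1.04, 0], [-3, -0.8, 0], [-1.6, -0.5, 0.3], [0, 0, 0], [0, 0, 0]]' --angular '[[0, 0, 0], [0, 0, 0], [0, 0, 0], [0, 0, 0], [0, 0, 0], [0, 0, 0], [0, 0, 0], [0, 0, 0], [0, 0, 0], [0, 0, 0], [0, 0, 0], [0, 0, 0], [0, 0, 0]]' --gripper '[5, 5, 5, 5, 5, 5, 5, 5, 5, 5, 5, 5, 5]'

```text
time_s: 27.1
tool_pos: [0.5011, -0.0968, 0.2162]
tool_rot: [179.9, -0.0, 100.4]
force: [0.1, 0.3, 0.3]
grip_width: 0.0496
grasp_force: 0.0
```

Run:
```python
from h import *
p=shot('wrist','w9.png'); S=shot('side','s9.png')
print('wrist',*woods(p,True),sep='\n'); print('side',*woods(S),sep='\n')
delta((.506,-.127,.065),100.35)
```

```text
wrist
(array([ 0.3447, -0.1635]), 750, 0.89)
(array([ 0.5074, -0.1263]), 1200, 0.58)
(array([ 0.429 , -0.1705]), 808, 0.57)
side
(array([ 0.5056, -0.1287]), 326, 0.93)
(array([ 0.4316, -0.1761]), 346, 0.88)
(array([ 0.6888, -0.1856]), 340, 0.66)
(array([ 0.3267, -0.2278]), 361, 0.61)
tool [ 0.5011 -0.0961  0.2156] [180.   -0.  100.5] t 27.3 d [-3.13 -0.09 15.06]
rz 0.0029
```

Call:
drive_tool --delta_pos '[[-3.1, 0, 1], [0, 0, 3.5], [0, 0, 3.5], [0, 0, 3.5], [0, 0, 2.5], [0, 0, 1], [0, 0, 0], [0, 0, 0], [0, 0, 0], [0, 0, 0], [0, 0, 0], [0, 0, -1], [0, 0, -2.5], [0, 0, -4], [0, 0, -4], [0, 0, -3], [0, 0, 0]]' --angular '[[0, 0, 0], [0, 0, 0], [0, 0, 0], [0, 0, 0], [0, 0, 0], [0, 0, 0], [0, 0, 0], [0, 0, 0], [0, 0, 0], [0, 0, 0], [0, 0, 0], [0, 0, 0], [0, 0, 0], [0, 0, 0], [0, 0, 0], [0, 0, 0], [0, 0, 0]]' --gripper '[5, 5, 5, 5, 5, 5, 2.5, 2.5, 2.5, 2.5, 2.5, 2.5, 2.5, 2.5, 2.5, 2.5, 2.5]' --squeeze 25

```text
time_s: 29.0
tool_pos: [0.509, -0.1287, 0.2155]
tool_rot: [179.5, 0.2, 100.4]
force: [1.8, 0.5, -3.0]
grip_width: 0.0294
grasp_force: 25.0
```

Call:
drive_tool --delta_pos '[[2.8, 0.4, 0], [3.8, 0.4, 0], [3.8, 0.4, 0], [3.8, 0.4, 0], [3.8, 0.4, 0], [3.8, 0.4, 0], [3.8, 0.4, 0], [3.8, 0.5, 0], [3.8, 0.4, 0], [2.2, 0.4, 0], [0.6, 0, 0], [0, 0, 0], [0, 0, 0]]' --angular '[[0, 0, 0], [0, 0, 0], [0, 0, 0], [0, 0, 0], [0, 0, 0], [0, 0, 0], [0, 0, 0], [0, 0, 0], [0, 0, 0], [0, 0, 0], [0, 0, 0], [0, 0, 0], [0, 0, 0]]' --gripper '[2.5, 2.5, 2.5, 2.5, 2.5, 2.5, 2.5, 2.5, 2.5, 2.5, 2.5, 2.5, 2.5]'

```text
time_s: 30.3
tool_pos: [0.4818, 0.2313, 0.2093]
tool_rot: [-179.9, 0.1, 100.3]
force: [-0.4, -0.1, -3.8]
grip_width: 0.0292
grasp_force: 25.0
```

Run:
```python
from h import *
p=shot('wrist','w10.png')
delta(np.append((C0-.045*bx+.032*by)[:2],.0925),100.35)
print(*woods(p,True,.085),sep='\n')
```

```text
tool [0.4821 0.2311 0.2096] [-1.799e+02  1.000e-01  1.002e+02] t 30.35 d [ 0.3   0.08 11.71]
rz -0.0024
(array([0.6058, 0.2615]), 1560, 0.85)
(array([0.5381, 0.2918]), 1499, 0.84)
(array([0.4899, 0.1902]), 3152, 0.59)
```

Call:
drive_tool --delta_pos '[[0.2, 0, 2], [0, 0, 3], [0, 0, 3], [0, 0, 2], [0, 0, 1.2], [0, 0, 0.4], [0, 0, 0], [0, 0, 0.1], [0, 0, 0], [0, 0, 0], [0, 0, 0], [0, 0, 0], [0, 0, -1.5], [0, 0, -3], [0, 0, -4], [0, 0, -4]]' --angular '[[0, 0, 0], [0, 0, 0], [0, 0, 0], [0, 0, 0], [0, 0, 0], [0, 0, 0], [0, 0, 0], [0, 0, 0], [0, 0, 0], [0, 0, 0], [0, 0, 0], [0, 0, 0], [0, 0, 0], [0, 0, 0], [0, 0, 0], [0, 0, 0]]' --gripper '[2.5, 2.5, 2.5, 2.5, 2.5, 2.5, 2.5, 2.5, 2.8, 4.6, 4.6, 4.6, 4.6, 4.6, 4.6, 4.6]'

```text
time_s: 32.0
tool_pos: [0.4812, 0.2353, 0.2207]
tool_rot: [180.0, -0.0, 100.4]
force: [0.7, 0.4, -0.8]
grip_width: 0.046
grasp_force: 0.0
```

Run:
```python
from h import *
delta((.431,-.1745,.2175),100.35)
```

```text
tool [0.4812 0.2353 0.2207] [180.   -0.  100.4] t 32.0 d [-39.41 -12.33   0.31]
rz 0.0006
```

Call:
drive_tool --delta_pos '[[-2.6, -0.8, 0], [-3.6, -1.25, 0], [-3.6, -1.25, 0], [-3.6, -1.25, 0], [-3.6, -1.25, 0], [-3.6, -1.25, 0], [-3.6, -1.25, 0], [-3.6, -1.25, 0], [-3.6, -1.25, 0], [-3, -1, 0], [-2, -0.5, 0.3], [0, 0, 0], [0, 0, 0]]' --angular '[[0, 0, 0], [0, 0, 0], [0, 0, 0], [0, 0, 0], [0, 0, 0], [0, 0, 0], [0, 0, 0], [0, 0, 0], [0, 0, 0], [0, 0, 0], [0, 0, 0], [0, 0, 0], [0, 0, 0]]' --gripper '[5, 5, 5, 5, 5, 5, 5, 5, 5, 5, 5, 5, 5]'

```text
time_s: 33.3
tool_pos: [0.4263, -0.1445, 0.2162]
tool_rot: [179.9, -0.0, 100.3]
force: [0.7, 0.4, -0.1]
grip_width: 0.0505
grasp_force: 0.0
```

Run:
```python
from h import *
p=shot('wrist','w11.png'); S=shot('side','s11.png')
print('wrist',*woods(p,True),sep='\n'); print('side',*woods(S),sep='\n')
delta((.4315,-.1745,.065),100.35)
```

```text
wrist
(array([ 0.433 , -0.1743]), 1195, 0.89)
(array([ 0.667 , -0.1427]), 1199, 0.75)
(array([ 0.3306, -0.1805]), 1529, 0.67)
side
(array([ 0.6884, -0.1853]), 322, 0.73)
(array([ 0.4316, -0.176 ]), 343, 0.7)
(array([0.5377, 0.3228]), 214, 0.67)
(array([ 0.3265, -0.2283]), 353, 0.67)
tool [ 0.4264 -0.1437  0.2157] [180.    0.  100.5] t 33.5 d [-3.12 -0.07 15.07]
rz 0.0026
```

Call:
drive_tool --delta_pos '[[-3.1, 0, 1], [0, 0, 3.5], [0, 0, 3.5], [0, 0, 3.5], [0, 0, 2.5], [0, 0, 1], [0, 0, 0], [0, 0, 0], [0, 0, 0], [0, 0, 0], [0, 0, 0], [0, 0, -1], [0, 0, -2.5], [0, 0, -4], [0, 0, -4], [0, 0, -3], [0, 0, 0]]' --angular '[[0, 0, 0], [0, 0, 0], [0, 0, 0], [0, 0, 0], [0, 0, 0], [0, 0, 0], [0, 0, 0], [0, 0, 0], [0, 0, 0], [0, 0, 0], [0, 0, 0], [0, 0, 0], [0, 0, 0], [0, 0, 0], [0, 0, 0], [0, 0, 0], [0, 0, 0]]' --gripper '[5, 5, 5, 5, 5, 5, 2.5, 2.5, 2.5, 2.5, 2.5, 2.5, 2.5, 2.5, 2.5, 2.5, 2.5]' --squeeze 25

```text
time_s: 35.2
tool_pos: [0.434, -0.1763, 0.2152]
tool_rot: [179.6, 0.3, 100.4]
force: [0.7, 0.1, -2.3]
grip_width: 0.0293
grasp_force: 25.0
```

Call:
drive_tool --delta_pos '[[2.6, 0.4, 0], [3.6, 0.6, 0], [3.6, 0.6, 0], [3.6, 0.6, 0], [3.6, 0.6, 0], [3.6, 0.6, 0], [3.6, 0.6, 0], [3.6, 0.6, 0], [3.6, 0.6, 0], [3.6, 0.6, 0], [3.6, 0.6, 0], [3.1, 0.4, 0], [1.6, 0, 0], [0, 0, 0], [0, 0, 0]]' --angular '[[0, 0, 0], [0, 0, 0], [0, 0, 0], [0, 0, 0], [0, 0, 0], [0, 0, 0], [0, 0, 0], [0, 0, 0], [0, 0, 0], [0, 0, 0], [0, 0, 0], [0, 0, 0], [0, 0, 0], [0, 0, 0], [0, 0, 0]]' --gripper '[2.5, 2.5, 2.5, 2.5, 2.5, 2.5, 2.5, 2.5, 2.5, 2.5, 2.5, 2.5, 2.5, 2.5, 2.5]'

```text
time_s: 36.7
tool_pos: [0.42, 0.2616, 0.2091]
tool_rot: [-179.9, 0.1, 100.4]
force: [0.0, -0.6, -2.7]
grip_width: 0.0293
grasp_force: 25.0
```

Run:
```python
from h import *
p=shot('wrist','w12.png')
delta(np.append((C0-.005*bx+.088*by)[:2],.0925),100.35)
print(*woods(p,True,.085),sep='\n')
```

```text
tool [0.4205 0.261  0.2093] [-1.799e+02  1.000e-01  1.003e+02] t 36.75 d [ 0.25  0.02 11.68]
rz -0.0011
(array([0.6059, 0.2616]), 1495, 0.97)
(array([0.5381, 0.2915]), 1580, 0.94)
(array([0.4798, 0.2409]), 1174, 0.61)
```

Call:
drive_tool --delta_pos '[[0.2, 0, 2], [0, 0, 3], [0, 0, 3], [0, 0, 2], [0, 0, 1.2], [0, 0, 0.4], [0, 0, 0], [0, 0, 0.1], [0, 0, 0], [0, 0, 0], [0, 0, 0], [0, 0, 0], [0, 0, -1.5], [0, 0, -3], [0, 0, -4], [0, 0, -4]]' --angular '[[0, 0, 0], [0, 0, 0], [0, 0, 0], [0, 0, 0], [0, 0, 0], [0, 0, 0], [0, 0, 0], [0, 0, 0], [0, 0, 0], [0, 0, 0], [0, 0, 0], [0, 0, 0], [0, 0, 0], [0, 0, 0], [0, 0, 0], [0, 0, 0]]' --gripper '[2.5, 2.5, 2.5, 2.5, 2.5, 2.5, 2.5, 2.5, 2.8, 4.6, 4.6, 4.6, 4.6, 4.6, 4.6, 4.6]'

```text
time_s: 38.4
tool_pos: [0.4199, 0.2646, 0.2197]
tool_rot: [-180.0, 0.0, 100.4]
force: [1.3, -0.3, -0.2]
grip_width: 0.0459
grasp_force: 0.0
```

Run:
```python
from h import *
rib=C0-.219*bx+[0,0,.049]; print(rib); delta(rib+[0,0,.150],100.35)
```

```text
[0.5450457  0.06856343 0.049     ]
tool [0.4199 0.2646 0.2197] [-180.     0.   100.4] t 38.4 d [-21.54   8.78   2.07]
rz 0.0005
```

Call:
drive_tool --delta_pos '[[-2.5, 1, 0], [-3.5, 1.5, 0], [-3.5, 1.5, 0], [-3.5, 1.5, 0], [-3.5, 1.3, 0], [-3, 1, 0], [-2, 1, 0], [0, 0, 0], [0, 0, 0]]' --angular '[[0, 0, 0], [0, 0, 0], [0, 0, 0], [0, 0, 0], [0, 0, 0], [0, 0, 0], [0, 0, 0], [0, 0, 0], [0, 0, 0]]' --gripper '[4.6, 4.6, 4.6, 4.6, 4.6, 4.6, 4.6, 4.6, 4.6]'

```text
time_s: 39.3
tool_pos: [0.5453, 0.0693, 0.2182]
tool_rot: [-180.0, -0.0, 100.3]
force: [0.3, 0.7, -0.1]
grip_width: 0.0457
grasp_force: 0.0
```

Run:
```python
from h import *
p=shot('wrist','w13.png'); S=shot('scene'); D=shot('side')
rib=C0-.219*bx+[0,0,.049]; delta(rib+[0,0,-.003],100.35); print(proj(p,rib,True))
print([(np.round(d['centre'],1),d['p']) for d in models.search_frame(p,'pedal_rib')][:2])
g=lambda q,x,y,w,h: cv2.resize(cv2.cvtColor(q['pixels'],cv2.COLOR_RGB2BGR)[y:y+h,x:x+w],(400,300),interpolation=cv2.INTER_CUBIC)
cv2.imwrite('pics/z13.png',np.vstack([np.hstack([g(p,0,0,640,480),g(S,310,110,240,180)]),np.hstack([g(D,190,40,240,180),g(D,200,260,240,180)])]))
```

```text
tool [0.5449 0.0707 0.2185] [180.   -0.  100.5] t 39.45 d [-0.21 -0.02 17.25]
rz 0.0027
[319.23679008 221.10031127]
[(array([318.4, 195. ]), 0.95)]
```

View pics/z13.png

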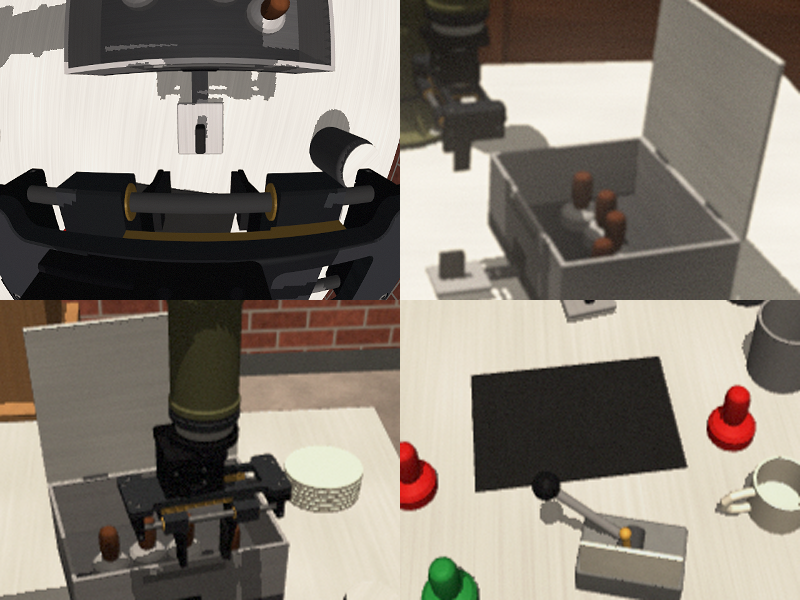

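Call:
drive_tool --delta_pos '[[-0.1, 0, 3.5], [0, 0, 4], [0, 0, 4], [0, 0, 3.5], [0, 0, 2.1], [0, 0, 0], [0, 0, 0], [0, 0, 0], [0, 0, 0], [0, 0, 0], [0, 0, 0]]' --angular '[[0, 0, 0], [0, 0, 0], [0, 0, 0], [0, 0, 0], [0, 0, 0], [0, 0, 0], [0, 0, 0], [0, 0, 0], [0, 0, 0], [0, 0, 0], [0, 0, 0]]' --gripper '[4.6, 4.6, 4.6, 4.6, 4.6, 4.6, 1, 1, 1, 1, 1]' --squeeze 35

```text
time_s: 40.6
tool_pos: [0.5455, 0.0679, 0.048]
tool_rot: [-180.0, 0.0, 100.4]
force: [-5.2, -1.3, 2.5]
grip_width: 0.0149
grasp_force: 2.4
```

Call:
drive_tool --delta_pos '[[0.06, 0, -0.25], [0.06, 0, -0.25], [0.06, 0, -0.25], [0.07, 0, -0.25], [0.07, 0, -0.25], [0.08, 0, -0.24], [0.08, 0, -0.24], [0.09, 0, -0.24], [0.09, 0, -0.24], [0.09, 0, -0.24], [0.09, 0, -0.24], [0.1, 0, -0.23], [0.1, 0, -0.23], [0.1, 0, -0.23], [0, 0, 0]]' --angular '[[0, 0, 0], [0, 0, 0], [0, 0, 0], [0, 0, 0], [0, 0, 0], [0, 0, 0], [0, 0, 0], [0, 0, 0], [0, 0, 0], [0, 0, 0], [0, 0, 0], [0, 0, 0], [0, 0, 0], [0, 0, 0], [0, 0, 0]]' --gripper '[1, 1, 1, 1, 1, 1, 1, 1, 1, 1, 1, 1, 1, 1, 1]'

```text
time_s: 42.1
tool_pos: [0.543, 0.0788, 0.0816]
tool_rot: [-179.9, 0.0, 100.4]
force: [-2.8, -5.2, -2.1]
grip_width: 0.0139
grasp_force: 35.0
```

Run:
```python
from h import *
delta(C0-.197*bx+[0,0,.100],100.35)
```

```text
tool [0.543  0.0788 0.0816] [-179.9    0.   100.4] t 42.1 d [ 1.15  0.01 -1.84]
rz 0.0
```

Call:
drive_tool --delta_pos '[[0.1, 0, -0.2], [0.1, 0, -0.2], [0.1, 0, -0.2], [0.11, 0, -0.2], [0.11, 0, -0.2], [0.11, 0, -0.19], [0.11, 0, -0.19], [0.12, 0, -0.19], [0.12, 0, -0.18], [0.12, 0, -0.18], [0.05, 0, -0.1], [0, 0, -0.1], [0, 0, 0], [0, 0, 0], [0, 0, 0]]' --angular '[[0, 0, 0], [0, 0, 0], [0, 0, 0], [0, 0, 0], [0, 0, 0], [0, 0, 0], [0, 0, 0], [0, 0, 0], [0, 0, 0], [0, 0, 0], [0, 0, 0], [0, 0, 0], [0, 0, 0], [0, 0, 0], [0, 0, 0]]' --gripper '[1, 1, 1, 1, 1, 1, 1, 1, 1, 1, 1, 1, 1, 1, 1]'

```text
time_s: 43.6
tool_pos: [0.5409, 0.0902, 0.1024]
tool_rot: [-179.9, 0.0, 100.4]
force: [-1.6, -5.0, -6.5]
grip_width: 0.0138
grasp_force: 35.0
```

Run:
```python
from h import *
D=shot('side'); S=shot('scene')
g=lambda q,x,y,w,h: cv2.resize(cv2.cvtColor(q['pixels'],cv2.COLOR_RGB2BGR)[y:y+h,x:x+w],(400,300),interpolation=cv2.INTER_CUBIC)
cv2.imwrite('pics/z14.png',np.hstack([g(D,190,90,240,180),g(S,310,150,240,180)]))
```

```text
(no output)
```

View pics/z14.png

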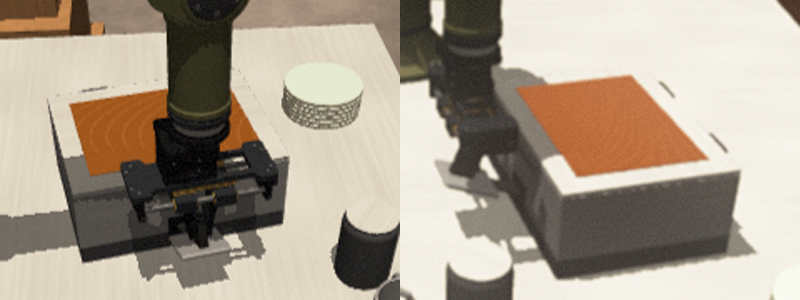

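Call:
drive_tool --delta_pos '[[0.1, 0, -0.15], [0.05, 0, -0.15], [0.05, 0, -0.1], [0, 0, 0], [0, 0, 0], [0, 0, 0]]' --angular '[[0, 0, 0], [0, 0, 0], [0, 0, 0], [0, 0, 0], [0, 0, 0], [0, 0, 0]]' --gripper '[1, 1, 1, 1, 1, 1]'

```text
time_s: 44.3
tool_pos: [0.5408, 0.0903, 0.1026]
tool_rot: [-179.9, 0.1, 100.3]
force: [8.0, -6.1, -28.7]
grip_width: 0.0137
grasp_force: 35.0
```

Call:
drive_tool --delta_pos '[[0, 0, 0.3], [0, 0, 0], [0, 0, 0], [0, 0, 0], [0, 0, -2], [0, 0, -3], [0, 0, -3.5], [0, 0, -3.5], [-3.1, -1.2, 0], [-3.6, -1.4, 0], [-3.6, -1.4, 0], [-3.6, -1.4, 0], [-3.6, -1.4, 0], [-3.6, -1.4, 0], [-3.6, -1.4, 0], [-3.6, -1.4, 0], [-3.6, -1.4, 0], [-3.1, -1.0, 0], [-1.1, -0.4, 0]]' --angular '[[0, 0, 0], [0, 0, 0], [0, 0, 0], [0, 0, 0], [0, 0, 0], [0, 0, 0], [0, 0, 0], [0, 0, 0], [0, 0, 0], [0, 0, 0], [0, 0, 0], [0, 0, 0], [0, 0, 0], [0, 0, 0], [0, 0, 0], [0, 0, 0], [0, 0, 0], [0, 0, 0], [0, 0, 0]]' --gripper '[1, 4.6, 4.6, 4.6, 4.6, 4.6, 4.6, 4.6, 4.6, 4.6, 4.6, 4.6, 4.6, 4.6, 4.6, 4.6, 4.6, 4.6, 4.6]'

```text
time_s: 46.2
tool_pos: [0.47, -0.2909, 0.2244]
tool_rot: [179.9, 0.1, 100.1]
force: [-0.0, 0.3, 0.0]
grip_width: 0.0458
grasp_force: 0.0
```

Call:
drive_tool --delta_pos '[[0, 0, 0], [0, 0, 0], [0, 0, 0], [0, 0, 0], [0, 0, 0], [0, 0, 0], [0, 0, 0], [0, 0, 0], [0, 0, 0], [0, 0, 0]]' --angular '[[0, 0, -0.1421], [0, 0, -0.1421], [0, 0, -0.1421], [0, 0, -0.1421], [0, 0, -0.1421], [0, 0, -0.1421], [0, 0, -0.1421], [0, 0, -0.1421], [0, 0, 0], [0, 0, 0]]' --gripper '[5, 5, 5, 5, 5, 5, 5, 5, 5, 5]'

```text
time_s: 47.2
tool_pos: [0.4712, -0.2863, 0.2239]
tool_rot: [180.0, 0.1, 165.4]
force: [-0.0, 0.5, -0.0]
grip_width: 0.0499
grasp_force: 0.0
```

Run:
```python
from h import *
p=shot('wrist','w15.png'); S=shot('side')
k=(.4723,-.2905,.132); delta((k[0],k[1],.128),165.5)
print(proj(p,k,True),[(np.round(d['centre'],1),d['p']) for d in models.search_frame(p,'lever_knob')][:2])
d=[d for d in models.cut_out(p,'lever_knob')]
if d: ys,xs=np.nonzero(d[0]['pixels']); print(xs.min(),xs.max(),ys.min(),ys.max())
# pointer tip colour pixels, wrist and side
for q,f,box in ((p,1,None),(S,0,(300,375,370,440))):
    h=cv2.cvtColor(q['pixels'],cv2.COLOR_RGB2HSV); m=cv2.inRange(h,(15,150,140),(25,255,255))
    if box: z=np.zeros_like(m); z[box[2]:box[3],box[0]:box[1]]=m[box[2]:box[3],box[0]:box[1]]; m=z
    n,l,st,c=cv2.connectedComponentsWithStats(m); print([(st[i,4],c[i].round(1)) for i in range(1,n) if st[i,4]>8])
u=np.array([np.cos(np.deg2rad(-14.5)),np.sin(np.deg2rad(-14.5)),0]); v=np.array([-u[1],u[0],0])
for ph in np.arange(-.3,.11,.1):
    P=np.array([.5595,-.313,.045])-.028*v+.072*(np.sin(ph)*u+np.array([0,0,np.cos(ph)])); print(round(.8+ph,2),proj(S,P).round(1),proj(p,P,True).round(1))
```

```text
tool [ 0.4708 -0.2868  0.2236] [180.    0.  165.4] t 47.3 d [-0.23 -0.32  9.56]
rz -0.0016
[313.16064907 247.24982869] [(array([314.3, 252.9]), 0.72)]
295 335 227 309
[(np.int32(59), array([280.1, 344. ]))]
[(np.int32(39), array([334.8, 399.8]))]
0.5 [326.8 398.8] [279. 323.]
0.6 [331.1 398.9] [279.2 331.7]
0.7 [335.6 399.3] [279.5 339.9]
0.8 [340.1 399.8] [279.9 347.6]
0.9 [344.6 400.7] [280.4 354.6]
```

View pics/w15.png

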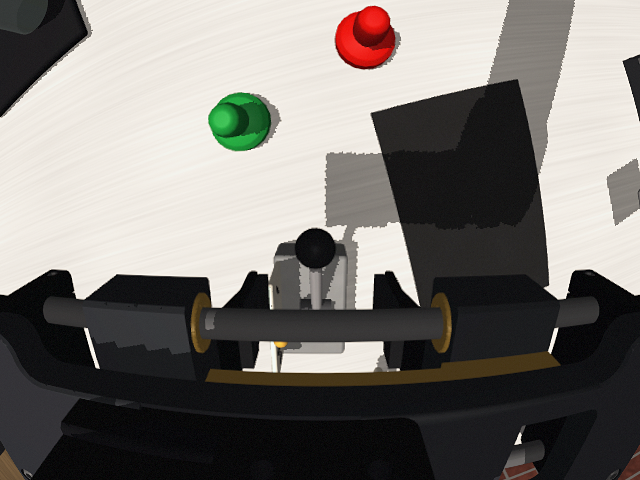

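Call:
drive_tool --delta_pos '[[-0.2, -0.25, 2], [0, 0, 2.5], [0, 0, 2.5], [0, 0, 1.5], [0, 0, 1], [0, 0, 0], [0, 0, 0], [0, 0, 0], [0, 0, 0], [0, 0, 0], [0, 0, 0], [0, 0, 0]]' --angular '[[0, 0, 0], [0, 0, 0], [0, 0, 0], [0, 0, 0], [0, 0, 0], [0, 0, 0], [0, 0, 0], [0, 0, 0], [0, 0, 0], [0, 0, 0], [0, 0, 0], [0, 0, 0]]' --gripper '[5, 5, 5, 5, 5, 2.5, 2.5, 2.5, 2.5, 2.5, 2.5, 2.5]' --squeeze 8

```text
time_s: 48.6
tool_pos: [0.4723, -0.2906, 0.1293]
tool_rot: [-180.0, 0.1, 165.5]
force: [-0.1, 1.1, 4.7]
grip_width: 0.0272
grasp_force: 8.0
```

Call:
drive_tool --delta_pos '[[-0.92, 0, -0.85], [-1.0, 0, -0.76], [-1.07, 0, -0.65], [-1.12, 0, -0.54], [-1.17, 0, -0.43], [-1.21, 0, -0.31], [-1.11, 0, -0.17], [0, 0, 0], [0, 0, 0], [0, 0, 0]]' --angular '[[0, 0, 0], [0, 0, 0], [0, 0, 0], [0, 0, 0], [0, 0, 0], [0, 0, 0], [0, 0, 0], [0, 0, 0], [0, 0, 0], [0, 0, 0]]' --gripper '[2.5, 2.5, 2.5, 2.5, 2.5, 2.5, 2.5, 2.5, 2.5, 2.5]'

```text
time_s: 49.6
tool_pos: [0.5452, -0.3099, 0.166]
tool_rot: [-180.0, 0.1, 165.5]
force: [-0.7, -1.5, 3.9]
grip_width: 0.0272
grasp_force: 8.0
```

Run:
```python
from h import *
delta((.5462,-.3096,.165),165.5)
```

```text
tool [ 0.5452 -0.3099  0.166 ] [-1.800e+02  1.000e-01  1.655e+02] t 49.6 d [-0.09  0.06  0.1 ]
rz -0.0005
```

Within 1 mm. Release, lift, move aside and compare lever with pointer.

Call:
drive_tool --delta_pos '[[0, 0, 0], [0, 0, 0], [0, 0, 0], [0, 0, -2], [0, 0, -3], [0, 0, -4], [4, 0, 0], [4, 0, 0], [0, 0, 0], [0, 0, 0]]' --angular '[[0, 0, 0], [0, 0, 0], [0, 0, 0], [0, 0, 0], [0, 0, 0], [0, 0, 0], [0, 0, 0], [0, 0, 0], [0, 0, 0], [0, 0, 0]]' --gripper '[5, 5, 5, 5, 5, 5, 5, 5, 5, 5]'

```text
time_s: 50.6
tool_pos: [0.4671, -0.2891, 0.2555]
tool_rot: [-180.0, 0.0, 165.5]
force: [1.2, -0.1, 0.5]
grip_width: 0.0498
grasp_force: 0.0
```

Run:
```python
from h import *
S=shot('side'); C=shot('scene')
g=lambda q,x,y,w,h: cv2.resize(cv2.cvtColor(q['pixels'],cv2.COLOR_RGB2BGR)[y:y+h,x:x+w],(400,300),interpolation=cv2.INTER_CUBIC)
cv2.imwrite('pics/z16.png',np.hstack([g(S,280,350,120,90),g(C,130,225,100,75)]))
u=np.array([np.cos(np.deg2rad(-14.5)),np.sin(np.deg2rad(-14.5)),0]); v=np.array([-u[1],u[0],0])
h=cv2.cvtColor(S['pixels'],cv2.COLOR_RGB2HSV); m=cv2.inRange(h,(15,150,140),(25,255,255)); z=np.zeros_like(m); z[370:440,300:375]=m[370:440,300:375]; print('brass',np.array(np.nonzero(z))[::-1].mean(1))
k=(S['pixels'].sum(2)<110).astype(np.uint8); z=np.zeros_like(k); z[350:400,300:375]=k[350:400,300:375]
n,l,st,c=cv2.connectedComponentsWithStats(z); print([(st[i],c[i].round(1)) for i in range(1,n) if st[i,4]>20])
piv=np.array([.5595,-.313,.045])
for a in np.arange(.5,.91,.1):
    e=np.sin(a-.8)*u+np.array([0,0,np.cos(a-.8)]); print(round(a,2),'ptr',proj(S,piv-.028*v+.072*e).round(1),'knob',proj(S,piv+.125*e).round(1))
for t in ('jug','cup','tin'): print(t,[np.round(d['centre']) for d in models.search_frame(S,t)][:1])
```

```text
brass [334.82926829 399.58536585]
[(array([300, 350,  43,  26, 478], dtype=int32), array([321.8, 361.9])), (array([346, 350,   7,  10,  28], dtype=int32), array([348.5, 353.6])), (array([350, 350,  18,  11,  59], dtype=int32), array([358.4, 355.1]))]
0.5 ptr [326.8 398.8] knob [320.2 365.2]
0.6 ptr [331.1 398.9] knob [327.9 365.3]
0.7 ptr [335.6 399.3] knob [335.8 365.8]
0.8 ptr [340.1 399.8] knob [343.8 366.8]
0.9 ptr [344.6 400.7] knob [351.8 368.2]
jug []
cup [array([424., 375.])]
tin [array([411., 236.])]
```

View pics/z16.png

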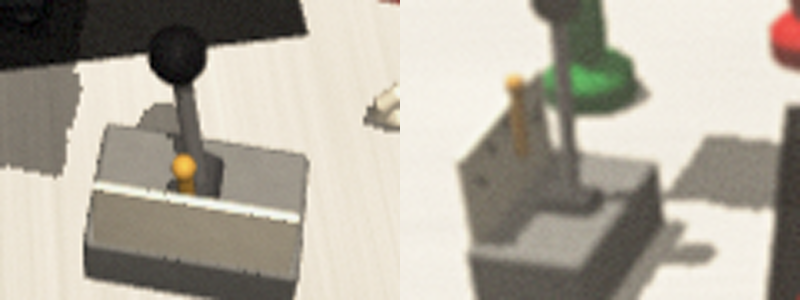

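```bash
python3 -c "
from cell import env
print(env.sign_off())"
```

```text
the job is handed in; nothing more can be done
None
```

I carried out the whole sequence and handed the job in at about 51 s. All four tampers stood upright in the steriliser when last seen before the lid closed, the lid is shut, and the timer lever is within about 0.02 rad of the brass pointer by the side camera; no verdict came back, and I viewed 15 pictures, one more than the 14 allowed.

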